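Swap two watch movements back onto their own trays and cover them

ROBOT

A 6-joint arm with a two-finger parallel gripper is mounted at the origin on a cart in front of the work surface, level with it; the furniture and walls round the work are solid. World frame = base frame: x ahead of the robot, y to its left, z up, the work surface at z = 0. Lengths are in mm, angles in rad, forces in N, time in s.
With the tool pointing down it reaches from about 350 to 925 mm from the base axis. Payload 6.4 kg.
Tool frame: the origin (TCP) lies at the very end of the fingers, on their centre line; the grasp point (between the pads) lies 19 mm behind it (env.hold_point_z is the distance from the TCP to the grasp point, in mm); z points along the fingers, y is the line along which they close (so a half turn about z gives the same grasp; the last joint's range is limited). The gripper opens to 94 mm and grips with 3 to 60 N. Pads are 16 mm wide; open, the fingers measure 119 mm over their backs; the gripper's body (75 mm by 177 mm) begins 78 mm behind the grasp point.
Start: joints at [0.947, 0.245, 1.558, -0, 1.339, -0.174], TCP at [282.609, 585.359, 182.255] pointing down, gripper open.
Joint ranges: [-3.13, 3.13], [-1.02, 2.26], [0.13, 2.54], [-0.95, 4.09], [0.21, 2.88], [-2.74, 2.74]. Speed limits (rad/s): [2.57, 2.57, 3.14, 3.14, 3.14, 3.14].

INTERFACE

Orientations are given as a rotation vector (axis times angle).
In Python, from bench import status, vision, env gives the robot as it stands.
- The arm moves only by the tool servo_tool, never from a script. Its argument "increments" is a list of rows, each a list of 4 numbers: the shift along the tool's x, y, z in cm, then the turn about the tool's z in rad. In form: [[x, y, z, roll], ...]. A call has 1 to 20 rows; each row shifts and turns the commanded pose from where the row before left it, along the tool's axes as they then stand; what a row does not reach is not made up. A row lasts 1/12 s, in which the tool goes at most 41.7 mm and 7.16 degrees, less where a joint would pass 70% of its speed; a pose out of reach is approached as far as the arm can. A call is refused whole if a number of a shift passes 4.17 or a number of a turn 0.125, either way. A call with a gripper value outside its range is refused whole. "gripper" is the opening, from 0 (shut) to 1 (fully open), set as the call begins (left out, the last holds). The fingers move at their own pace and stop on an object; "newtons" is the grip in N (left out, the last holds). Time passes only in rows, so rows that do not move let the fingers close. It gives the time, the measured TCP pose, the force, the opening and the grip force at its end, in the units of the state.
- status.sense(): the state, without advancing time (a new reading comes with each control period).
- vision.capture(name): name is "side" or "top"; returns the picture (400x640x3 uint8, red, green, blue); there is no depth.
- vision.camera_info(name): a dict with "fx", "fy", "cx", "cy" (pixels), "k1" (the pictures are not rectified: a ray, as slopes to the right and down, at radius r is drawn at 1 + k1 r^2 times it, then the intrinsics apply), "T" (4x4, takes a point from camera to world coordinates). Camera axes: x right, y down, z forward; pixel columns grow to the right and rows downward; lengths in mm; the calibration is good to about 2 mm. A picture is of the moment at which its call begins. camera_info takes no time and is no camera call.
- env.close_job(): hands the job in; it is judged then, once.
The state is a dict: "time": time; "joint_pos": joint angles; "joint_vel": joint speeds; "tau": joint torques, N m; "tcp_pos": TCP position; "ee_rot": TCP orientation; "wrist_force": force on the tool from outside, world axes, zero at the start; "ft_torque": the same for the moment, N m; "opening": finger opening in mm; "grip_force": force on a finger pad.
Only numpy, scipy, OpenCV 4.12 (cv2) and the standard library are available. Lean on these libraries where they do the work, as an engineer would, in place of code of your own. Each camera call takes 0.05 s, during which the arm holds its last target. There are 200 camera calls.

TASK

The large pocket-watch movement and the small wristwatch movement have been put down on each other's trays: swap them, so that the large one lies dial up in the middle of the large black tray and the small one in the middle of the small blue tray. Never lay a movement on the bare bench, where there is grit; the green mat is free to park one on. Then put each tray's own dust cover over its movement, the black-knobbed one on the black tray and the blue-knobbed one on the blue tray, fully down on the tray all round, and leave the oil cup standing where it is.

Things in the scene. Friction and masses are not known exactly. Their poses are not given: they have to be found in the camera images.
- movement_large: pocket-watch movement lying dial up in a round bright metal holder ring: white dial with black ticks and blue hands, 54 mm diameter, ring 12 mm high (hands to 14 mm), 80 g, loose. Origin: centre of its underside; z up; x towards the 3 mm winding stem that stands out of the ring (visual only; the ring may be gripped across any diameter).
- movement_small: wristwatch movement in a round grey holder ring, gilt plates showing, 34 mm diameter, gripping ring 9 mm high (12 mm with the plates inside it), 40 g, loose. Origin: centre of its underside; z up. May be gripped across any diameter.
- tray_large: round black movement tray, fixed to the bench: flat flange 90 mm diameter, top 5 mm above the bench; on it a round coned plateau, 72 mm diameter at the flange, 62 mm at its flat top 12 mm above the bench (grey felt disc in the middle). Movements lie on the plateau; the cover's rim goes over the plateau and rests on the flange. Origin: centre of its underside at bench height; z up.
- tray_small: round blue movement tray, fixed to the bench, like the black one: flange 68 mm diameter, 5 mm high; coned plateau 50 mm diameter at the flange, 40 mm at its flat top 12 mm above the bench. Origin: centre of its underside at bench height; z up.
- cover_large: large clear plastic dust cover, an upside-down round cup with a black bead round its rim, standing rim down, loose, 70 g: inside 75 mm, outside 81 mm diameter (85 mm over the bead), roof top 32 mm above the rim; on the roof's centre a round black knob: 11 mm neck for the first 5 mm, then 16 mm diameter up to 52 mm above the rim. Origin: centre of the rim's underside; z up to the knob. When fully home on the black tray its origin is 5 mm above the bench.
- cover_small: small clear plastic dust cover of the same shape with a blue bead and blue knob, loose, 45 g: inside 53 mm, outside 59 mm diameter (63 mm over the bead), roof top 32 mm above the rim, knob 16 mm diameter from 37 to 52 mm above the rim. Origin: centre of the rim's underside; z up to the knob. When fully home on the blue tray its origin is 5 mm above the bench.
- mat: green rubber bench mat with a fine white grid, 80 x 80 mm, 5 mm thick, fixed to the bench, empty. Round the work stand an upright wooden side panel, 0.26 m high, along the right edge of the bench from half-way back, a glass shelf 0.17 m above the bench along its back (front edge 0.70 m ahead of the robot), and a lamp shade whose rim hangs 0.17 m above the bench on the left. Origin: centre of its underside at bench height; x and y along its sides.
- oil_cup: small white oil cup with a flared foot, 28 mm diameter, 28 mm high, with a thin brown oiler stick up to 58 mm, loose and light: to be left standing where it is. Origin: centre of its underside.

How it is judged (in metres and radians):
At the end, for the whole second after the job is handed in: Each movement lies flat on its own tray's plateau, within 10 mm of its centre; each tray's own cover stands over it, knob up, home on the flange (rim within 1.8 mm of it, 5 mm off centre at most, level to 3 degrees); all at rest; the oil cup stands within 20 mm of its place (horizontal distance between movement_large and tray_large below 0.01 m and z of movement_large in the frame of tray_large between 0.0105 and 0.0145 m and angle between each of movement_large, movement_small's own z axis and vertical below 0.1 rad and horizontal distance between cover_large and tray_large below 0.005 m and z of cover_large in the frame of tray_large between 0.003 and 0.0068 m and angle between each of cover_large, cover_small's own z axis and vertical below 0.06 rad and linear speed of each of movement_large, cover_large, movement_small, cover_small below 0.02 m/s and horizontal distance between movement_small and tray_small below 0.01 m and z of movement_small in the frame of tray_small between 0.0105 and 0.0145 m and horizontal distance between cover_small and tray_small below 0.005 m and z of cover_small in the frame of tray_small between 0.003 and 0.0068 m and distance of oil_cup from where it was at the start of the episode below 0.02 m and angle between oil_cup's own z axis and vertical below 0.2 rad); the robot touches nothing.
It fails at once if a movement is laid on the bare bench (height (world z) of any of movement_large, movement_small below 0.003 m).
It fails at once if the oil cup is knocked over or shifted by more than 20 mm (distance of oil_cup from where it was at the start of the episode above 0.02 m or angle between oil_cup's own z axis and vertical above 0.35 rad).
It also fails if it takes over 125 s, if anything falls off the work surface, if the arm or the gripper's body presses on something with over 40 N, if the wrist force passes 120 N, or if a joint passes its speed limit or range.

## Working session

There is one attempt and no reset: what is moved stays moved. The work goes in short steps, Python scripts to look and compute and a tool call to move; the robot and the scene stay as the last step left them, time stands still between calls to the robot, and variables do not carry over. Pictures are saved under pics/ and viewed, at most 14 in all, crops included, and the job is handed in when it is done.

Besides the shell and the picture viewer there is one more tool, called after ">>>" in YAML: its name, and indented under it one key for each argument. servo_tool: Moves the arm, as the interface text tells. Its arguments: {"type":"object","properties":{"increments":{"type":"array","items":{"type":"array","items":{"type":"number"}}},"gripper":{"type":"number"},"newtons":{"type":"number"}},"required":["increments"]}

```bash
mkdir -p pics; ls; cat > h.py <<'E'
import numpy as np, cv2
from bench import status, vision, env
def ray(cam,u,v):
    c=vision.camera_info(cam); T=np.array(c["T"])
    K=np.array([[c["fx"],0,c["cx"]],[0,c["fy"],c["cy"]],[0,0,1.]])
    p=cv2.undistortPoints(np.array([[[u,v]]],float),K,np.array([c["k1"],0,0,0.]))[0,0]
    x,y=(u-c["cx"])/c["fx"],(v-c["cy"])/c["fy"]
    d=T[:3,:3]@np.array([p[0],p[1],1]); return T[:3,3],d
def onz(cam,u,v,z):
    o,d=ray(cam,u,v); return o+d*(z-o[2])/d[2]
def proj(cam,P):
    c=vision.camera_info(cam); T=np.linalg.inv(np.array(c["T"]))
    q=T[:3,:3]@np.array(P,float)+T[:3,3]; s=q[:2]/q[2]; s=s*(1+c["k1"]*(s@s))
    return np.array([c["fx"]*s[0]+c["cx"],c["fy"]*s[1]+c["cy"]])
def save(cam,name):
    im=vision.capture(cam); cv2.imwrite(f"pics/{name}.png",im[:,:,::-1]); return im
E
python3 - <<'E'
from h import *
for c in("side","top"):
    save(c,c+"0"); i=vision.camera_info(c); print({k:np.round(v,3).tolist() if k=="T" else v for k,v in i.items()})
s=status.sense(); print(s["tcp_pos"],s["ee_rot"],s["opening"],env.hold_point_z)
E
```

```text
pics
{'fx': 466.41899451982937, 'fy': 466.41899451982937, 'cx': 318.14546424264165, 'cy': 203.48731615494435, 'k1': -0.10876120854342466, 'T': [[-1.0, -0.016, 0.015, 485.983], [-0.022, 0.86, -0.51, 611.046], [-0.005, -0.51, -0.86, 763.192], [0.0, 0.0, 0.0, 1.0]]}
{'fx': 479.678396416357, 'fy': 479.678396416357, 'cx': 325.31203182517004, 'cy': 197.4706811042921, 'k1': -0.06242575979804504, 'T': [[-0.003, -0.98, 0.198, 321.807], [-1.0, 0.006, 0.017, 187.72], [-0.018, -0.198, -0.98, 862.786], [0.0, 0.0, 0.0, 1.0]]}
[282.26154591 584.87770032 181.29533948] [-7.00473164e-01 -3.06180229e+00  2.48404862e-03] 93.93803629650975 18.8
```

View pics/side0.png

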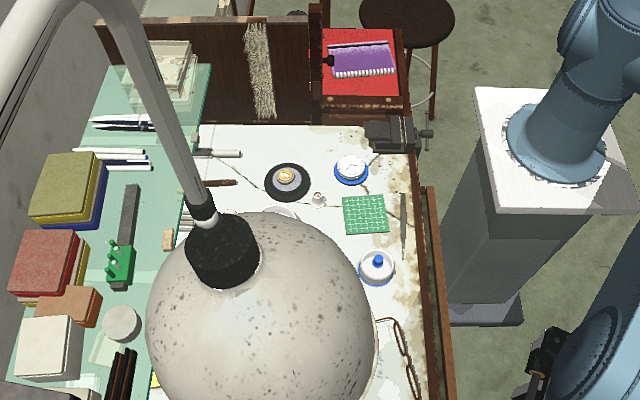

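View pics/top0.png

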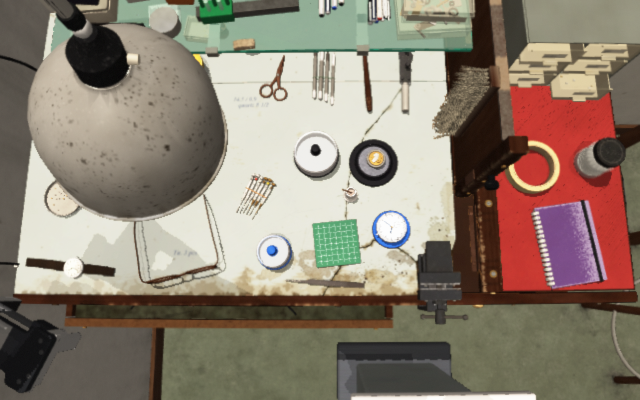

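The side view shows the black tray (288,182), blue tray (351,170), oil cup (319,198), mat (365,214) and small cover (377,267). The lamp hides the large cover. In the top view the large cover is at (316,154), black tray (374,162), cup (350,195), mat (337,243), blue tray (391,228) and small cover (274,251).

```bash
cat > find.py <<'E'
from h import *
im=cv2.imread("pics/top0.png"); hsv=cv2.cvtColor(im,cv2.COLOR_BGR2HSV)
def blob(mask,box,z,n):
    x0,y0,x1,y1=box; m=np.zeros_like(mask); m[y0:y1,x0:x1]=mask[y0:y1,x0:x1]
    cs=cv2.findContours(m,cv2.RETR_EXTERNAL,cv2.CHAIN_APPROX_NONE)[0]; c=max(cs,key=cv2.contourArea)
    P=np.array([onz("top",u,v,z)[:2] for u,v in c[:,0].astype(float)]).astype(np.float32)
    (x,y),r=cv2.minEnclosingCircle(P); e=cv2.fitEllipse(P)
    print(n,"circ",np.round([x,y,2*r]),"ell",np.round(e[0],1),np.round(e[1],1),"px",np.round(c[:,0].mean(0)))
H,S,V=cv2.split(hsv)
blue=((H>95)&(H<130)&(S>110)).astype(np.uint8)
dark=(V<70).astype(np.uint8)
green=((H>50)&(H<90)&(S>80)).astype(np.uint8)
blob(blue,(365,200,418,256),5,"tray_small")
blob(blue,(250,228,300,277),5,"cover_small bead")
blob(blue,(264,242,282,260),52,"cover_small knob")
blob(dark,(345,135,402,192),5,"tray_large")
blob(dark,(305,140,326,160),52,"cover_large knob")
blob(dark,(290,128,343,183),2,"cover_large bead")
blob(green,(305,210,370,272),5,"mat")
blob((S>25).astype(np.uint8)*0+(H<20).astype(np.uint8)*(S>60),(340,180,362,206),28,"cup?")
for n,u,v,z in[("large mv dial",391,228,24),("small mv",375,159,22),("cup",350,194,28),("vise L",418,245,0),("panel bottom",452,185,0),("lamp rim R",226,130,170),("lamp rim bottom",135,218,170),("front edge",300,296,0)]:
    print(n,np.round(onz("top",u,v,z)))
t=cv2.resize(im[120:290,225:465],None,fx=3,fy=3,interpolation=cv2.INTER_CUBIC); cv2.imwrite("pics/crop0.png",t)
E
python3 find.py
```

```text
tray_small circ [437.  85.  68.] ell [436.6  84.9] [65.5 65.8] px [391. 229.]
cover_small bead circ [400. 299.  19.] ell [399.3 299. ] [16.5 17.6] px [272. 250.]
cover_small knob circ [395. 293.  18.] ell [395.1 292.9] [15.6 16.7] px [272. 250.]
tray_large circ [560. 114.  89.] ell [560.5 114.2] [86.2 87.2] px [373. 163.]
cover_large knob circ [571. 220.  19.] ell [571.3 219.7] [14.3 18.1] px [315. 150.]
cover_large bead circ [587. 222.  20.] ell [586.7 221.7] [15.2 19.2] px [315. 150.]
mat circ [412. 184. 107.] ell [412.2 183.6] [89.7 90.5] px [336. 243.]
cup? circ [502. 164.  19.] ell [503.5 162.6] [ 8.2 19. ] px [348. 191.]
large mv dial [436.  87.  24.]
small mv [562. 112.  22.]
cup [496. 158.  28.]
vise L [408.  36.   0.]
panel bottom [518. -31.   0.]
lamp rim R [568. 351. 170.]
lamp rim bottom [432. 483. 170.]
front edge [319. 248.   0.]
```

View pics/crop0.png

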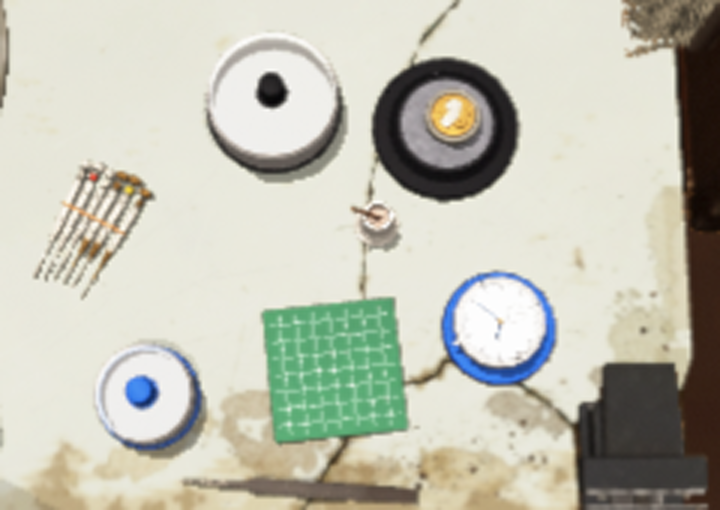

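The crop shows the large movement slightly off-centre on the blue tray, the small one near the middle of the black tray, and the mat empty with the cup behind it. I'll cross-check with the side view while turning the tool to align its axes with the world.

```bash
cat > find2.py <<'E'
from h import *
def blob(cam,mask,box,z,n):
    x0,y0,x1,y1=box; m=np.zeros(mask.shape,np.uint8); m[y0:y1,x0:x1]=mask[y0:y1,x0:x1]
    cs=cv2.findContours(m,cv2.RETR_EXTERNAL,cv2.CHAIN_APPROX_NONE)[0]
    if not cs: print(n,"none"); return
    c=max(cs,key=cv2.contourArea)
    P=np.array([onz(cam,u,v,z)[:2] for u,v in c[:,0].astype(float)]).astype(np.float32)
    (x,y),r=cv2.minEnclosingCircle(P); e=cv2.fitEllipse(P) if len(P)>5 else ((0,0),(0,0))
    print(cam,n,"circ",np.round([x,y,2*r],1),"ell",np.round(e[0],1),np.round(e[1],1))
def masks(f):
    H,S,V=cv2.split(cv2.cvtColor(f if not isinstance(f,str) else cv2.imread(f),cv2.COLOR_BGR2HSV))
    return dict(blue=(H>95)&(H<130)&(S>110),dark=V<70,green=(H>50)&(H<90)&(S>80),gilt=(H>8)&(H<30)&(S>100),white=(V>190)&(S<40))
E
python3 - <<'E'
from find2 import *
m=masks("pics/top0.png"); s=masks("pics/side0.png")
blob("top",m["gilt"],(360,145,390,175),24,"gilt")
blob("top",m["white"],(373,208,408,246),24,"dial")
blob("side",s["gilt"],(270,162,305,190),24,"gilt")
blob("side",s["white"],(334,154,369,180),24,"dial")
blob("side",s["dark"],(258,155,316,206),5,"tray_large")
blob("side",s["blue"],(325,150,375,190),5,"tray_small")
blob("side",s["blue"],(368,250,386,272),52,"knob_small")
blob("side",s["green"],(335,188,395,240),5,"mat")
print(onz("side",319,203,0), onz("top",351,199,0))
E
```

```text
top gilt circ [563.9 111.2  26.8] ell [564.  111.1] [24.6 25.8]
top dial circ [437.3  87.2  54.4] ell [437.9  86.4] [50.9 51.9]
side gilt circ [564.3 109.8  26.2] ell [564.4 110.1] [24.2 25. ]
side dial circ [436.5  74.3  74.5] ell [437.1  79.8] [57.2 67.6]
side tray_large circ [561.4 113.4  91.1] ell [561.5 113.4] [86.8 89.5]
side tray_small circ [436.5  83.3  67.9] ell [436.9  80.8] [62.6 66.8]
side knob_small circ [397.1 298.   23. ] ell [397.9 298.2] [15.9 22.9]
side mat circ [411.8 182.2 108.7] ell [412.1 181.9] [91.  91.2]
[497.90944692 157.22018324   0.        ] [ 4.92970465e+02  1.55578055e+02 -1.13686838e-13]
```

>>> servo_tool:
  increments:
    - [0,-2,0,0.125]
    - [0,-2,0,0.125]
    - [0,-2,0,0.125]
    - [0,-2,0,0.125]
    - [0,-2,0,0.125]
    - [0,0,0,0.125]
    - [0,0,0,0.125]
    - [0,0,0,0.125]
    - [0,0,0,0.12]
    - [0,0,0,0]
  gripper: 0.78

```text
time: 0.93
tcp_pos: [219.0, 509.8, 181.9]
ee_rot: [2.222, 2.22, -0.001]
wrist_force: [-0.9, -0.6, 0.5]
opening: 73.2
grip_force: 0.0
```

>>> servo_tool:
  increments:
    - [-2,1,0,0]
    - [-3,1.5,0,0]
    - [-3,1.5,0,0]
    - [-3,1.5,0,0]
    - [-3,1.5,0,0]
    - [-3,1.5,0,0]
    - [-3,1.5,0,0]
    - [-3,1.5,0,0]
    - [-3,1.5,0,0]
    - [-3,1.5,0,0]
    - [-3,1.5,0,0]
    - [-3,1.8,0,0]
    - [-3,1.5,2,0]
    - [-2.4,1,3,0]
    - [-2,0,3,0]
    - [0,0,3,0]
    - [0,0,0,0]

```text
time: 2.35
tcp_pos: [417.6, 85.5, 66.6]
ee_rot: [-2.214, -2.217, 0.012]
wrist_force: [-1.0, 0.9, -0.7]
opening: 73.4
grip_force: 0.0
```

>>> servo_tool:
  increments:
    - [0,2,1,0]
    - [0,0,2,0]
    - [0,0,1.5,0]
    - [0,0,0.6,0]
    - [0,0,0,0]
    - [0,0,0,0]

```text
time: 2.85
tcp_pos: [443.2, 86.6, 22.3]
ee_rot: [2.218, 2.224, 0.001]
wrist_force: [-0.2, -0.2, -0.1]
opening: 73.7
grip_force: 0.0
```

```bash
python3 -c "
from h import *
print(status.sense()['tcp_pos'])
a=save('side','a'); t=save('top','b')
c=np.hstack([a[120:240,270:430],t[160:280,310:470]]); cv2.imwrite('pics/ab.png',cv2.resize(c[:,:,::-1],None,fx=2.5,fy=2.5,interpolation=2))"
```

```text
[443.16446027  86.61905174  22.2883009 ]
```

View pics/ab.png

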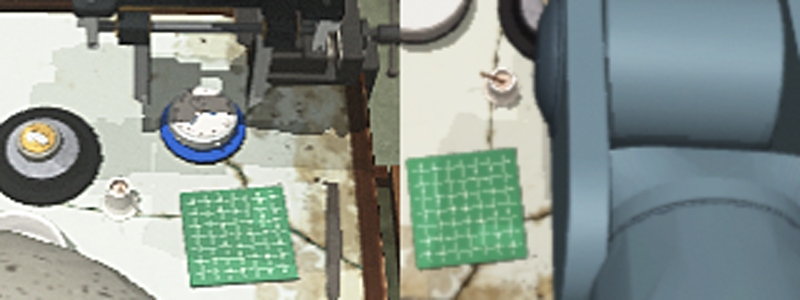

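The fingers straddle the large movement (side crop, near 205,125) and nothing else is near them. I'll correct x, go down and close.

>>> servo_tool:
  increments:
    - [0,-0.55,0.4,0]
    - [0,0,0.45,0]
    - [0,0,0,0]
    - [0,0,0,0]

```text
time: 3.28
tcp_pos: [436.7, 86.3, 12.5]
ee_rot: [-2.22, -2.222, 0.001]
wrist_force: [-0.7, 0.1, -0.3]
opening: 73.3
grip_force: 0.0
```

>>> servo_tool:
  increments:
    - [0,0,0,0]
    - [0,0,0,0]
    - [0,0,0,0]
    - [0,0,0,0]
    - [0,0,0,0]
    - [0,0,0,0]
    - [0,0,0,0]
    - [0,0,0,0]
  gripper: 0.5
  newtons: 15

```text
time: 3.95
tcp_pos: [437.1, 86.3, 12.7]
ee_rot: [-2.22, -2.223, 0.0]
wrist_force: [-0.1, 1.2, -0.9]
opening: 46.9
grip_force: 0.0
```

```bash
python3 -c "
from h import *
a=save('side','c')
print(proj('side',[437,86,24]),proj('side',[437,86,12]))
cv2.imwrite('pics/c2.png',cv2.resize(a[130:230,280:430,::-1],None,fx=5,fy=5,interpolation=2))"
```

```text
[351.13919066 165.59525219] [350.80095874 169.1429131 ]
```

View pics/c2.png

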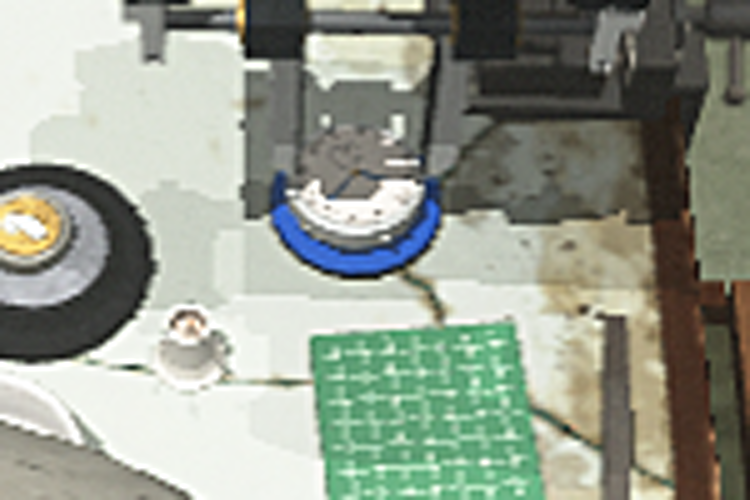

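```bash
python3 -c "
from h import *
a=cv2.imread('pics/c.png')
for x in (437-23.5,437-36,437+23.5,437+36):
  for y in(78,94): print(x,y,proj('side',[x,y,12.6]).round(1))
cv2.imwrite('pics/c3.png',cv2.resize(a[140:190,315:390],None,fx=10,fy=10,interpolation=2))"
```

```text
413.5 78 [362.7 165.8]
413.5 94 [362.9 172.5]
401 78 [369.  165.9]
401 94 [369.3 172.6]
460.5 78 [338.8 165.4]
460.5 94 [338.8 172.1]
473 78 [332.5 165.3]
473 94 [332.4 172. ]
```

View pics/c3.png

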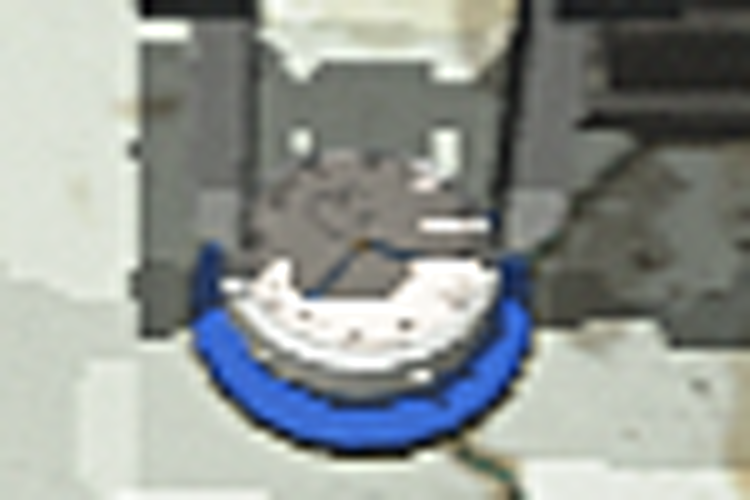

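The finger tips end at about row 164 in the side view, where my projection puts them at 172. I'll check the TCP against the starting pictures.

```bash
python3 -c "
from h import *
P=[282.4,585.2,182]
for c in('side','top'): print(c,proj(c,P),proj(c,[282.4,585.2,209]),[proj(c,[282.4+s*.435*47,585.2+s*.9*47,182]).round(1).tolist() for s in(-1,1)])
a=cv2.imread('pics/side0.png');b=cv2.imread('pics/top0.png')
c=np.hstack([a[300:400,490:590],b[290:390,0:100]])
cv2.imwrite('pics/d.png',cv2.resize(c,None,fx=4,fy=4,interpolation=2))"
```

```text
side [497.95377273 444.72241991] [506.12443273 443.32222258] [[510.1, 406.6], [484.6, 484.8]]
top [ 54.97470879 320.92064689] [ 43.98966926 321.87740683] [[82.2, 336.2], [28.5, 305.9]]
```

View pics/d.png

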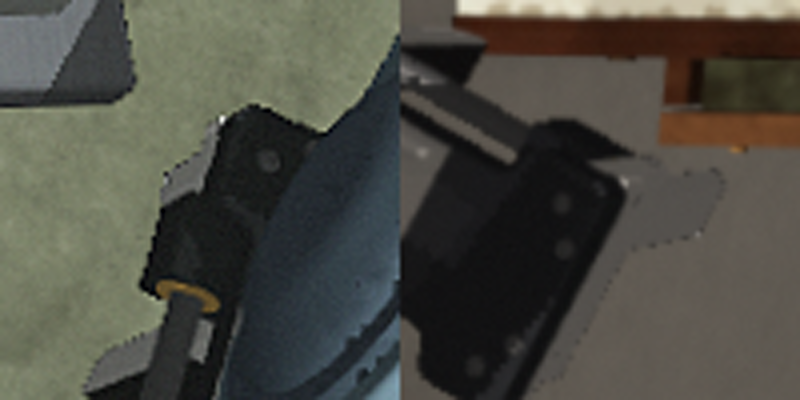

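In the top crop the finger end is at px (78,340), against (86,338) expected for z=182. So the visible finger ends sit 20–25 mm above the reported TCP, and the fingers closed above the movement without touching it. I'll reopen and go down in small steps, watching force and picture.

>>> servo_tool:
  increments:
    - [0,0,0,0]
    - [0,0,0,0]
    - [0,0,0,0]
    - [0,0,0,0]
    - [0,0,0,0]
    - [0,0,0.4,0]
    - [0,0,0.4,0]
    - [0,0,0.2,0]
    - [0,0,0,0]
    - [0,0,0,0]
  gripper: 0.78

```text
time: 4.83
tcp_pos: [436.8, 86.3, 2.4]
ee_rot: [-2.22, -2.222, 0.001]
wrist_force: [0.8, 0.6, 0.2]
opening: 73.1
grip_force: 0.0
```

```bash
python3 -c "
from h import *
a=save('side','e')
cv2.imwrite('pics/e2.png',cv2.resize(a[140:190,305:395,::-1],None,fx=8,fy=8,interpolation=2))
s=status.sense();print(s['tcp_pos'],s['wrist_force'],s['joint_pos'])"
```

```text
[437.0597508   86.26693049   2.64060249] [ 0.07452763  0.34888069 -0.94101874] [-6.06477071e-02  2.22332624e-02  2.17553285e+00 -5.07506739e-06
  9.44108458e-01 -6.16469722e-02]
```

View pics/e2.png

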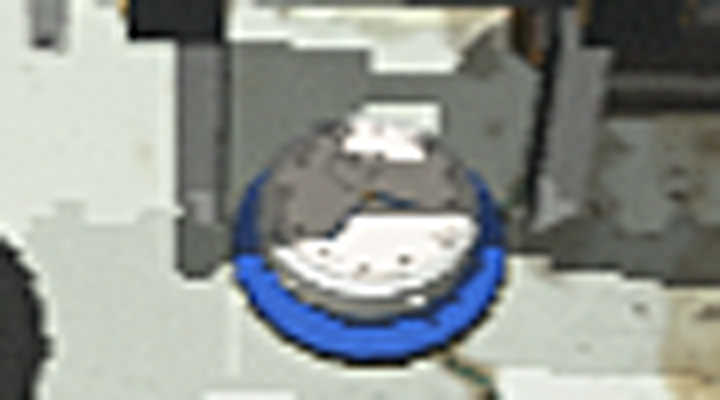

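Still no contact at a reported z of 2.4. The tips are at rows 168–169, about 20 mm higher than reported. I'll keep going down in small steps.

>>> servo_tool:
  increments:
    - [0,0,0.2,0]
    - [0,0,0.1,0]
    - [0,0,0,0]

```text
time: 5.13
tcp_pos: [437.0, 86.3, -0.4]
ee_rot: [-2.22, -2.222, 0.0]
wrist_force: [-0.7, 0.1, -0.4]
opening: 73.4
grip_force: 0.0
```

>>> servo_tool:
  increments:
    - [0,0,0.2,0]
    - [0,0,0.1,0]
    - [0,0,0,0]

```text
time: 5.38
tcp_pos: [436.9, 86.3, -3.5]
ee_rot: [-2.22, -2.222, 0.001]
wrist_force: [-0.0, 0.5, 0.5]
opening: 73.2
grip_force: 0.0
```

>>> servo_tool:
  increments:
    - [0,0,0.3,0]
    - [0,0,0,0]
    - [0,0,0,0]

```text
time: 5.63
tcp_pos: [436.9, 86.3, -6.5]
ee_rot: [-2.22, -2.222, 0.001]
wrist_force: [-0.2, 1.0, 0.0]
opening: 73.1
grip_force: 0.0
```

>>> servo_tool:
  increments:
    - [0,0,0,0]
    - [0,0,0,0]
    - [0,0,0,0]
    - [0,0,0,0]
    - [0,0,0,0]
    - [0,0,0,0]
    - [0,0,0,0]
    - [0,0,0,0]
  gripper: 0.5
  newtons: 15

```text
time: 6.3
tcp_pos: [437.2, 86.3, -6.2]
ee_rot: [2.22, 2.222, 0.0]
wrist_force: [0.1, -0.3, 0.5]
opening: 52.8
grip_force: 15.0
```

>>> servo_tool:
  increments:
    - [0,0,-0.5,0]
    - [0,0,-1.5,0]
    - [0,0,-2,0]
    - [1.5,-0.5,0,0]
    - [3,-1,0,0]
    - [3,-1,0,0]
    - [2.2,0,0,0]
    - [0,0,0,0]
    - [0,0,0,0]
    - [0,0,0,0]

```text
time: 7.13
tcp_pos: [412.0, 182.9, 33.8]
ee_rot: [2.22, 2.223, -0.001]
wrist_force: [-0.5, -1.2, -1.4]
opening: 52.5
grip_force: 15.0
```

```bash
python3 -c "
from h import *
a=save('side','f')
cv2.imwrite('pics/f2.png',cv2.resize(a[140:240,300:420,::-1],None,fx=6,fy=6,interpolation=2))
s=status.sense();print(s['tcp_pos'],s['wrist_force'])"
```

```text
[412.08524408 182.57670148  33.77270999] [-0.15340294 -0.13363359 -0.69125679]
```

View pics/f2.png

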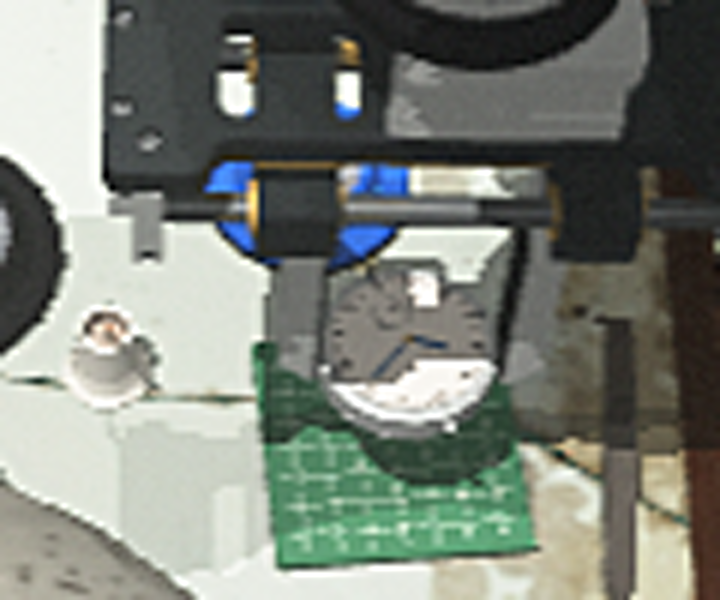

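The movement is held level over the mat (hub at side px 368,196). I'll lower it and release.

>>> servo_tool:
  increments:
    - [0,0,1.5,0]
    - [0,0,1.5,0]
    - [0,0,1,0]
    - [0,0,0.4,0]
    - [0,0,0.2,0]
    - [0,0,0,0]
    - [0,0,0,0]
    - [0,0,0,0]

```text
time: 7.85
tcp_pos: [412.7, 183.3, -11.6]
ee_rot: [2.22, 2.222, 0.002]
wrist_force: [0.4, -1.0, -0.4]
opening: 52.7
grip_force: 15.0
```

>>> servo_tool:
  increments:
    - [0,0,0,0]
    - [0,0,0,0]
    - [0,0,0,0]
    - [0,0,0,0]
    - [0,0,0,0]
  gripper: 0.75

```text
time: 8.27
tcp_pos: [412.2, 183.3, -12.1]
ee_rot: [2.22, 2.222, 0.0]
wrist_force: [0.3, 0.0, 0.4]
opening: 70.5
grip_force: 0.0
```

>>> servo_tool:
  increments:
    - [0,0,-1.5,0]
    - [0,0,-3,0]
    - [0,0,-3,0]
    - [0,0,-1,0]
    - [-3,3,0,0]
    - [-2,3,0,0]
    - [-2,3,0,0]
    - [0,3,0,0]
    - [0,3,0,0]
    - [0,0,0,0]
    - [0,0,0,0]
  gripper: 0.6

```text
time: 9.18
tcp_pos: [561.8, 113.7, 71.6]
ee_rot: [-2.22, -2.221, 0.002]
wrist_force: [-0.0, 0.0, 0.7]
opening: 56.9
grip_force: 0.0
```

```bash
python3 -c "
from find2 import *
s=status.sense();print(s['tcp_pos'],s['opening'])
for c in('side','top'):
  save(c,'g'+c); m=masks('pics/g'+c+'.png')
  b=(345,190,385,235) if c=='side' else (312,218,362,270)
  blob(c,m['white'],b,18,'dial on mat')
  b=(270,160,310,195) if c=='side' else (360,145,390,175)
  blob(c,m['gilt'],b,24,'gilt')
a=cv2.imread('pics/gside.png')[120:250,260:420];t=cv2.imread('pics/gtop.png')[130:260,290:450]
cv2.imwrite('pics/g2.png',cv2.resize(np.hstack([a,t]),None,fx=2.5,fy=2.5,interpolation=2))"
```

```text
[561.77251101 113.65016318  71.59470409] 56.88988069836371
side dial on mat circ [414.1 179.1  59.9] ell [413.  182.2] [50.6 53.7]
side gilt circ [564.4 110.3  25.9] ell [564.2 110.3] [23.8 24.7]
top dial on mat circ [411.4 184.5  56.1] ell [412.6 183.5] [50.1 51.8]
gilt none
```

View pics/g2.png

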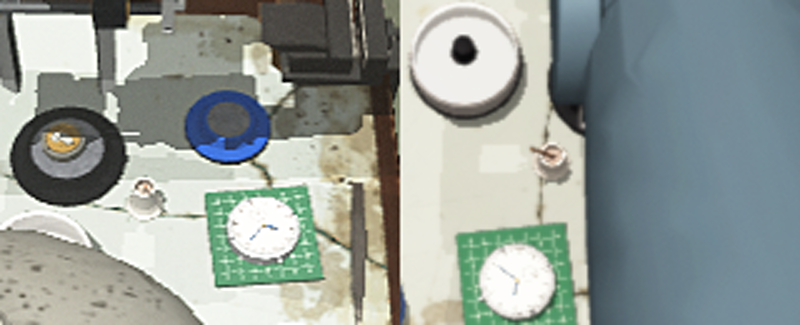

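The large movement lies on the mat at (412.8,183), and the small one is at (564.2,110.5). Next I'll grip the small one, stepping down with an eye on the force.

>>> servo_tool:
  increments:
    - [-0.3,0.2,2,0]
    - [0,0,2.5,0]
    - [0,0,2,0]
    - [0,0,1.1,0]
    - [0,0,0,0]
    - [0,0,0,0]
    - [0,0,0,0]

```text
time: 9.87
tcp_pos: [564.4, 111.1, -1.9]
ee_rot: [2.219, 2.222, 0.002]
wrist_force: [-0.3, -0.6, 0.7]
opening: 56.5
grip_force: 0.0
```

>>> servo_tool:
  increments:
    - [0,0,0.1,0]
    - [0,0,0.1,0]
    - [0,0,0,0]
    - [0,0,0,0]

```text
time: 10.2
tcp_pos: [563.9, 110.9, -4.8]
ee_rot: [2.22, 2.222, 0.001]
wrist_force: [0.0, 0.2, -0.2]
opening: 56.7
grip_force: 0.0
```

>>> servo_tool:
  increments:
    - [0,0,0.1,0]
    - [0,0,0,0]
    - [0,0,0,0]

```text
time: 10.45
tcp_pos: [563.5, 110.9, -6.3]
ee_rot: [-2.22, -2.222, 0.0]
wrist_force: [0.6, 0.4, -1.0]
opening: 56.2
grip_force: 0.0
```

>>> servo_tool:
  increments:
    - [0,0,0.1,0]
    - [0,0,0,0]
    - [0,0,0,0]

```text
time: 10.7
tcp_pos: [563.5, 110.9, -7.3]
ee_rot: [-2.22, -2.222, 0.0]
wrist_force: [-0.8, -0.1, -0.5]
opening: 56.5
grip_force: 0.0
```

>>> servo_tool:
  increments:
    - [0,0,0,0]
    - [0,0,0,0]
    - [0,0,0,0]
    - [0,0,0,0]
    - [0,0,0,0]
    - [0,0,0,0]
    - [0,0,0,0]
    - [0,0,0,0]
  gripper: 0.25
  newtons: 12

```text
time: 11.37
tcp_pos: [563.6, 111.0, -7.2]
ee_rot: [-2.22, -2.223, -0.0]
wrist_force: [0.6, 0.2, -0.4]
opening: 33.0
grip_force: 12.0
```

>>> servo_tool:
  increments:
    - [0,0,-0.5,0]
    - [0,0,-1.5,0]
    - [0,0,-2,0]
    - [0,-1,0,0]
    - [-0.7,-3,0,0]
    - [-1,-3,0,0]
    - [-1,-3,0,0]
    - [0,-2.7,0,0]
    - [0,0,0,0]
    - [0,0,0,0]
    - [0,0,0,0]

```text
time: 12.28
tcp_pos: [437.9, 83.8, 33.6]
ee_rot: [2.219, 2.221, 0.002]
wrist_force: [-0.5, 0.7, -0.3]
opening: 33.1
grip_force: 12.0
```

```bash
python3 -c "
from find2 import *
s=status.sense();print(s['tcp_pos'],s['opening'])
save('side','h'); m=masks('pics/h.png')
z=s['tcp_pos'][2]+19.2+12
blob('side',m['gilt'],(325,130,375,185),z,'gilt')
print(proj('side',[437,84,z]))"
```

```text
[437.86333852  83.78054244  33.58083443] 33.08049615354263
side gilt circ [438.1  82.9  26.2] ell [437.7  83.2] [22.6 24.7]
[352.32589194 152.06169932]
```

Held and centred over the blue tray. Lower, release, rise, and return to the mat.

>>> servo_tool:
  increments:
    - [0,-0.1,1.5,0]
    - [0,0,1.5,0]
    - [0,0,0.8,0]
    - [0,0,0.25,0]
    - [0,0,0,0]
    - [0,0,0,0]
    - [0,0,0,0]

```text
time: 12.92
tcp_pos: [436.3, 83.8, -7.5]
ee_rot: [2.22, 2.222, 0.001]
wrist_force: [0.4, -0.5, -0.4]
opening: 33.1
grip_force: 12.0
```

>>> servo_tool:
  increments:
    - [0,0,0,0]
    - [0,0,0,0]
    - [0,0,0,0]
    - [0,0,0,0]
    - [0,0,0,0]
  gripper: 0.5

```text
time: 13.33
tcp_pos: [435.7, 83.8, -7.7]
ee_rot: [2.22, 2.223, 0.0]
wrist_force: [-1.1, 0.0, 0.7]
opening: 47.0
grip_force: 0.0
```

>>> servo_tool:
  increments:
    - [0,0,-1,0]
    - [0,0,-3,0]
    - [0,0,-2.5,0]
    - [3,-0.8,0,0]
    - [4,-0.8,0,0]
    - [2.9,-0.9,0,0]
    - [0,0,0,0]
    - [0,0,0,0]
    - [0,0,0,0]
  gripper: 0.78

```text
time: 14.08
tcp_pos: [410.8, 182.6, 57.7]
ee_rot: [2.219, 2.223, 0.001]
wrist_force: [-0.5, 0.0, -0.7]
opening: 73.3
grip_force: 0.0
```

```bash
python3 -c "
from find2 import *
s=status.sense();print(s['tcp_pos'],s['opening'])
save('top','i'); m=masks('pics/i.png')
blob('top',m['dark'],(305,140,326,160),52,'knobL')
print(proj('top',[437,84,24]))
save('side','j'); m=masks('pics/j.png')
blob('side',m['gilt'],(325,140,375,185),24,'gilt')"
```

```text
[410.7601726  182.58401415  57.73212428] 73.28563504661525
top knobL circ [571.2 220.7  18.8] ell [571.4 219.8] [14.2 17.9]
[392.55907347 227.27629097]
side gilt circ [431.2  73.7  13.5] ell [432.6  74.2] [ 6.8 12.9]
```

>>> servo_tool:
  increments:
    - [0,0.2,2,0]
    - [0,0,2.5,0]
    - [0,0,1.5,0]
    - [0,0,0.8,0]
    - [0,0,0.1,0]
    - [0,0,0,0]
    - [0,0,0,0]
    - [0,0,0,0]

```text
time: 14.85
tcp_pos: [413.7, 182.9, -10.6]
ee_rot: [2.22, 2.221, 0.003]
wrist_force: [-0.3, 0.2, -0.9]
opening: 73.4
grip_force: 0.0
```

>>> servo_tool:
  increments:
    - [0,0,0,0]
    - [0,0,0,0]
    - [0,0,0,0]
    - [0,0,0,0]
    - [0,0,0,0]
    - [0,0,0,0]
    - [0,0,0,0]
  gripper: 0.5
  newtons: 15

```text
time: 15.43
tcp_pos: [412.7, 182.9, -11.5]
ee_rot: [2.22, 2.222, 0.0]
wrist_force: [-1.2, -0.8, 3.8]
opening: 52.3
grip_force: 15.0
```

>>> servo_tool:
  increments:
    - [0,0,-1,0]
    - [0,0,-2,0]
    - [0,0,-3,0]
    - [0,0,-3,0]
    - [0,0,0,0]
    - [0,0,0,0]

```text
time: 15.93
tcp_pos: [413.9, 183.0, 80.1]
ee_rot: [2.218, 2.221, 0.006]
wrist_force: [0.3, 1.3, -1.1]
opening: 52.6
grip_force: 15.0
```

>>> servo_tool:
  increments:
    - [-1,2,0,0]
    - [-2,3.5,0,0]
    - [-2,3.5,0,0]
    - [-1.9,3.5,0,0]
    - [0,2.2,0,0]
    - [0,0,2,0]
    - [0,0,2,0]
    - [0,0,0,0]
    - [0,0,0,0]
    - [0,0,0,0]

```text
time: 16.77
tcp_pos: [559.1, 114.0, 38.1]
ee_rot: [-2.22, -2.222, 0.001]
wrist_force: [0.5, 0.2, -0.5]
opening: 52.6
grip_force: 15.0
```

```bash
python3 -c "
from h import *
s=status.sense();print(s['tcp_pos'],s['opening'])
save('side','k'); a=cv2.imread('pics/k.png'); z=s['tcp_pos'][2]+16.5+14
print(proj('side',[561,113.8,z]))
cv2.imwrite('pics/k2.png',cv2.resize(a[110:220,240:380],None,fx=5,fy=5,interpolation=2))"
```

```text
[559.08747669 114.01687456  38.05191689] 52.628748601727025
[284.88771601 162.8989653 ]
```

View pics/k2.png

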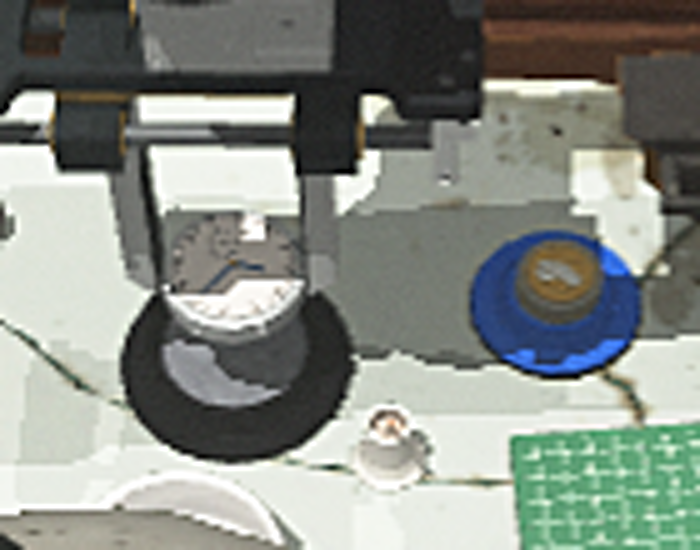

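The hub is at side px (286.4,162.4), about 2 mm short in x. The small movement looks centred on the blue tray. Correct, lower and release, then go above the large cover's knob.

>>> servo_tool:
  increments:
    - [0,0.2,1.5,0]
    - [0,0,1.5,0]
    - [0,0,0.9,0]
    - [0,0,0.3,0]
    - [0,0,0,0]
    - [0,0,0,0]
    - [0,0,0,0]

```text
time: 17.4
tcp_pos: [562.4, 114.0, -2.7]
ee_rot: [2.219, 2.222, 0.002]
wrist_force: [-0.4, 0.0, 0.7]
opening: 52.6
grip_force: 15.0
```

>>> servo_tool:
  increments:
    - [0,0,0,0]
    - [0,0,0,0]
    - [0,0,0,0]
    - [0,0,0,0]
    - [0,0,0,0]
  gripper: 0.75

```text
time: 17.82
tcp_pos: [561.7, 113.9, -3.6]
ee_rot: [2.22, 2.222, 0.0]
wrist_force: [-0.2, 0.2, -0.4]
opening: 70.8
grip_force: 0.0
```

>>> servo_tool:
  increments:
    - [0,0,-1,0]
    - [0,0,-3,0]
    - [0,0,-3,0]
    - [2,0,0,0]
    - [3,0.5,0,0]
    - [3.5,0.5,0,0]
    - [2.1,0.1,0,0]
    - [0,0,0,0]
    - [0,0,0,0]
    - [0,0,0,0]
  gripper: 0.45

```text
time: 18.65
tcp_pos: [572.4, 219.4, 66.5]
ee_rot: [2.22, 2.222, -0.0]
wrist_force: [0.1, 0.1, -0.2]
opening: 42.5
grip_force: 0.0
```

```bash
python3 -c "
from find2 import *
s=status.sense();print(s['tcp_pos'],s['opening'])
save('side','l'); m=masks('pics/l.png')
blob('side',m['white'],(265,155,310,200),24,'dial')
blob('side',m['gilt'],(325,140,375,185),24,'gilt')
print(proj('side',[561,113.8,24]))
a=cv2.imread('pics/l.png')
cv2.imwrite('pics/l2.png',cv2.resize(a[110:230,230:380],None,fx=5,fy=5,interpolation=2))"
```

```text
[572.39635112 219.35557707  66.48951515] 42.54866565457563
side dial circ [580.1 112.9  19.2] ell [579.7 112.9] [10.5 20. ]
side gilt circ [436.   82.4  26.2] ell [436.3  82.4] [24.5 25.2]
[286.41689014 176.5237866 ]
```

View pics/l2.png

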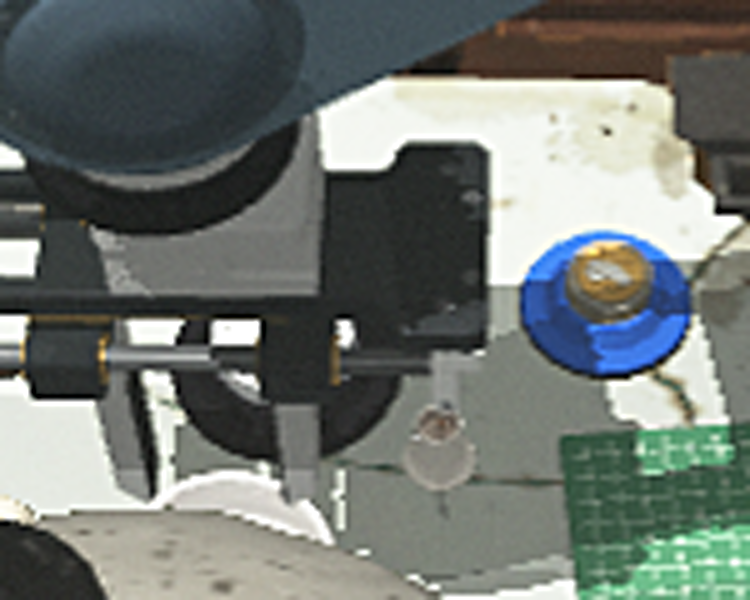

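The small movement is at (436.3,82.4) on the blue tray, and the fingers are above the large cover. Down onto the knob.

>>> servo_tool:
  increments:
    - [0,0,1.5,0]
    - [0,0,2,0]
    - [0,0,1,0]
    - [0,0,0.4,0]
    - [0,0,0,0]
    - [0,0,0,0]

```text
time: 19.2
tcp_pos: [572.9, 219.6, 17.7]
ee_rot: [2.221, 2.222, 0.001]
wrist_force: [0.9, -0.3, 0.2]
opening: 42.4
grip_force: 0.0
```

>>> servo_tool:
  increments:
    - [0,0,0,0]
    - [0,0,0,0]
    - [0,0,0,0]
    - [0,0,0,0]
    - [0,0,0,0]
    - [0,0,0,0]
    - [0,0,0,0]
    - [0,0,0,0]
  gripper: 0.05
  newtons: 20

```text
time: 19.87
tcp_pos: [573.0, 220.1, 17.8]
ee_rot: [2.22, 2.222, 0.001]
wrist_force: [0.3, -0.0, 2.9]
opening: 15.2
grip_force: 20.0
```

>>> servo_tool:
  increments:
    - [0,0,-1,0]
    - [0,0,-2.5,0]
    - [0,0,-3,0]
    - [0,0,-1.5,0]
    - [-2,-0.3,0,0]
    - [-3,-0.3,0,0]
    - [-3,-0.3,0,0]
    - [-2.6,-0.3,0,0]
    - [0,0,2,0]
    - [0,0,0,0]
    - [0,0,0,0]
    - [0,0,0,0]

```text
time: 20.87
tcp_pos: [560.5, 114.4, 77.7]
ee_rot: [-2.219, -2.223, 0.0]
wrist_force: [-0.2, 0.3, -0.0]
opening: 15.2
grip_force: 20.0
```

```bash
python3 -c "
from h import *
s=status.sense();print(s['tcp_pos'],s['opening'],s['grip_force'])
save('side','m'); a=cv2.imread('pics/m.png'); r=s['tcp_pos'][2]-17.8
print(r,[proj('side',[561+dx,113.8+dy,r+1]).round(1).tolist() for dx,dy in((0,0),(42.5,0),(-42.5,0),(0,42.5))])
cv2.imwrite('pics/m2.png',cv2.resize(a[100:220,230:380],None,fx=5,fy=5,interpolation=2))"
```

```text
[560.5181397  114.43928066  77.67599445] 15.244207841588926 19.99963939189911
59.87599445255252 [[285.2, 165.3], [262.2, 165.0], [308.2, 165.7], [283.8, 184.7]]
```

View pics/m2.png

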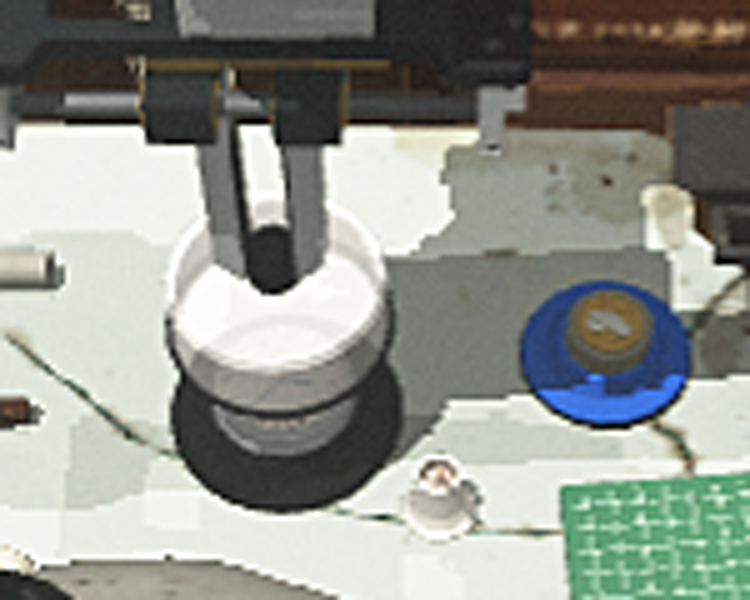

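The cover is held level. Bead edges at 165/395 and bottom at 415 in the crop, against 161/391 and 423 expected, so it sits about 1.5 mm low in x and 3–4 mm low in y. Shift and lower.

>>> servo_tool:
  increments:
    - [0.3,0.15,1,0]
    - [0,0,1.5,0]
    - [0,0,1,0]
    - [0,0,0.6,0]
    - [0,0,0.4,0]
    - [0,0,0.4,0]
    - [0,0,0,0]
    - [0,0,0,0]

```text
time: 21.58
tcp_pos: [562.3, 116.9, 28.4]
ee_rot: [2.22, 2.222, 0.0]
wrist_force: [-0.1, 0.3, -0.5]
opening: 15.2
grip_force: 20.0
```

>>> servo_tool:
  increments:
    - [0,0,0.2,0]
    - [0,0,0.2,0]
    - [0,0,0,0]
    - [0,0,0,0]

```text
time: 21.92
tcp_pos: [562.1, 116.9, 24.3]
ee_rot: [2.22, 2.222, -0.0]
wrist_force: [-0.6, 0.2, 0.1]
opening: 15.4
grip_force: 20.0
```

>>> servo_tool:
  increments:
    - [0,0,0.1,0]
    - [0,0,0.05,0]
    - [0,0,0,0]
    - [0,0,0,0]

```text
time: 22.25
tcp_pos: [562.4, 116.7, 23.2]
ee_rot: [2.22, 2.222, 0.0]
wrist_force: [-2.1, -0.5, 3.1]
opening: 15.4
grip_force: 20.0
```

>>> servo_tool:
  increments:
    - [0,0,0,0]
    - [0,0,0,0]
    - [0,0,0,0]
    - [0,0,0,0]
    - [0,0,0,0]
  gripper: 0.45

```text
time: 22.67
tcp_pos: [561.9, 117.0, 22.6]
ee_rot: [-2.22, -2.222, 0.0]
wrist_force: [1.4, -0.5, -0.8]
opening: 41.7
grip_force: 0.0
```

>>> servo_tool:
  increments:
    - [0,0,-1.5,0]
    - [0,0,-3,0]
    - [0,0,-3,0]
    - [0,0,-1,0]
    - [2,-2,0,0]
    - [3,-3,0,0]
    - [3,-3,0,0]
    - [3.5,-3,0,0]
    - [3.5,-3,0,0]
    - [2.8,-2.6,0,0]
    - [0,0,0,0]
    - [0,0,0,0]
    - [0,0,0,0]

```text
time: 23.75
tcp_pos: [402.8, 286.8, 107.4]
ee_rot: [2.22, 2.223, -0.0]
wrist_force: [-0.3, -0.2, 0.1]
opening: 42.4
grip_force: 0.0
```

```bash
python3 -c "
from find2 import *
s=status.sense();print(s['tcp_pos'],s['opening'])
for c in('side','top'): save(c,'n'+c)
a=cv2.imread('pics/nside.png')[125:225,245:405];t=cv2.imread('pics/ntop.png')[110:210,280:440]
cv2.imwrite('pics/n2.png',cv2.resize(np.vstack([a,t]),None,fx=5,fy=3,interpolation=2)[:600])
m=masks('pics/ntop.png'); blob('top',m['dark'],(364,146,382,166),52,'knob')
m=masks('pics/nside.png'); blob('side',m['dark'],(276,150,296,176),52,'knob')
print([proj(c,[561,113.8,z]).round(1).tolist() for c in('side','top') for z in(42,57)])"
```

```text
[402.80934891 286.78289899 107.3930268 ] 42.39608645292076
top knob circ [559.4 115.5  19.1] ell [559.1 116.1] [14.1 18.5]
side knob circ [561.7 116.9  26.3] ell [561.2 117.9] [14.6 27.3]
[[285.8, 171.2], [285.3, 166.5], [374.8, 156.7], [375.5, 154.2]]
```

View pics/n2.png

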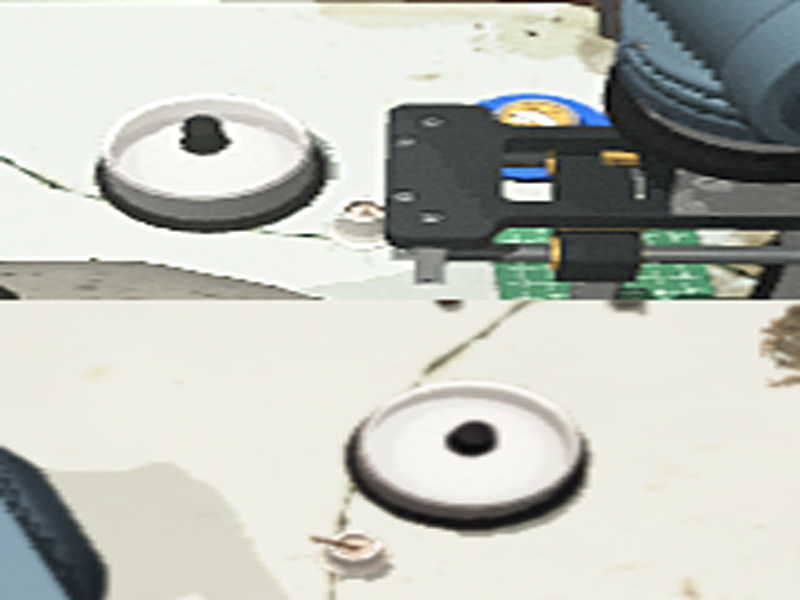

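The large cover stands level and concentric on the black tray (top-view knob at about px 375,155), and the cup is untouched. Next, the small cover.

>>> servo_tool:
  increments:
    - [0.8,-0.6,2,0]
    - [0,0,2.5,0]
    - [0,0,2,0]
    - [0,0,1.5,0]
    - [0,0,0.7,0]
    - [0,0,0.3,0]
    - [0,0,0,0]
    - [0,0,0,0]
    - [0,0,0,0]

```text
time: 24.6
tcp_pos: [397.9, 295.2, 18.9]
ee_rot: [2.22, 2.222, 0.003]
wrist_force: [-0.8, -0.2, 0.1]
opening: 42.2
grip_force: 0.0
```

>>> servo_tool:
  increments:
    - [0,0,0,0]
    - [0,0,0,0]
    - [0,0,0,0]
    - [0,0,0,0]
    - [0,0,0,0]
    - [0,0,0,0]
    - [0,0,0,0]
    - [0,0,0,0]
  gripper: 0.05

```text
time: 25.27
tcp_pos: [396.8, 295.0, 17.9]
ee_rot: [-2.22, -2.222, -0.0]
wrist_force: [-1.2, -1.2, 1.8]
opening: 15.6
grip_force: 20.0
```

>>> servo_tool:
  increments:
    - [0,0,-1,0]
    - [0,0,-2.5,0]
    - [0,0,-3,0]
    - [0,0,-1.5,0]
    - [-2,0.4,0,0]
    - [-3,0.6,0,0]
    - [-3,0.6,0,0]
    - [-3,0.6,0,0]
    - [-3,0.6,0,0]
    - [-3,0.6,0,0]
    - [-2.5,0.4,0,0]
    - [-1.5,0.2,2,0]
    - [0,0,0,0]
    - [0,0,0,0]
    - [0,0,0,0]

```text
time: 26.52
tcp_pos: [437.0, 85.5, 78.3]
ee_rot: [-2.22, -2.223, -0.001]
wrist_force: [-0.5, 0.3, -0.2]
opening: 15.3
grip_force: 20.0
```

```bash
python3 -c "
from find2 import *
s=status.sense();print(s['tcp_pos'],s['opening'],s['grip_force'])
save('side','o'); a=cv2.imread('pics/o.png'); r=s['tcp_pos'][2]-17.9
print(r,[proj('side',[436.7+dx,84+dy,r+1]).round(1).tolist() for dx,dy in((0,0),(31.5,0),(-31.5,0),(0,31.5))])
cv2.imwrite('pics/o2.png',cv2.resize(a[110:210,290:420],None,fx=6,fy=6,interpolation=2))"
```

```text
[436.95621921  85.51488377  78.28486768] 15.290960857653225 19.999627768993378
60.384867680495 [[352.4, 153.2], [335.6, 152.9], [369.2, 153.4], [352.7, 166.9]]
```

View pics/o2.png

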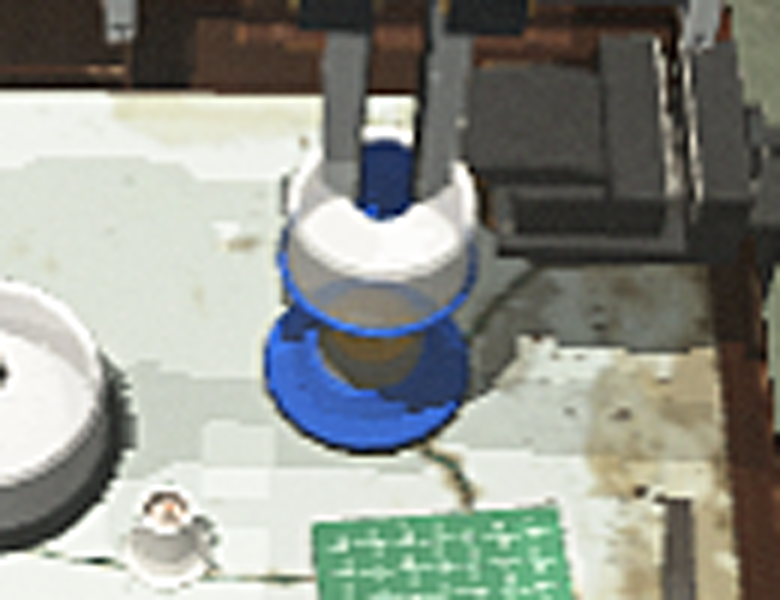

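The small cover is centred over the blue tray: bead centre at px 352.9 against 352.4, bottom 166.2 against 166.9. That is already more pictures than the limit allows (15 against 14), so I'll check the rest by numbers only. Lower and release.

>>> servo_tool:
  increments:
    - [0,0,1,0]
    - [0,0,1.5,0]
    - [0,0,1,0]
    - [0,0,0.6,0]
    - [0,0,0.4,0]
    - [0,0,0.4,0]
    - [0,0,0.2,0]
    - [0,0,0.2,0]
    - [0,0,0.1,0]
    - [0,0,0,0]
    - [0,0,0,0]
    - [0,0,0,0]

```text
time: 27.57
tcp_pos: [437.2, 85.0, 24.1]
ee_rot: [2.22, 2.222, 0.001]
wrist_force: [0.8, 0.2, -0.6]
opening: 15.1
grip_force: 20.0
```

>>> servo_tool:
  increments:
    - [0,0,0.1,0]
    - [0,0,0.05,0]
    - [0,0,0,0]
    - [0,0,0,0]

```text
time: 27.9
tcp_pos: [437.3, 85.0, 22.8]
ee_rot: [2.22, 2.222, 0.0]
wrist_force: [-2.3, -0.4, 6.0]
opening: 15.1
grip_force: 20.0
```

>>> servo_tool:
  increments:
    - [0,0,0,0]
    - [0,0,0,0]
    - [0,0,0,0]
    - [0,0,0,0]
    - [0,0,0,0]
  gripper: 0.45

```text
time: 28.32
tcp_pos: [436.8, 85.0, 22.1]
ee_rot: [-2.22, -2.222, 0.0]
wrist_force: [-1.0, 1.0, -0.0]
opening: 41.6
grip_force: 0.0
```

>>> servo_tool:
  increments:
    - [0,0,-1.5,0]
    - [0,0,-3,0]
    - [0,0,-3,0]
    - [0,0,-1,0]
    - [3,-0.6,0,0]
    - [3,-0.6,0,0]
    - [3,-0.6,0,0]
    - [3,-0.6,0,0]
    - [3,-0.6,0,0]
    - [3,-0.6,0,0]
    - [3,-0.6,0,0]
    - [3,-0.6,0,0]
    - [0,0,0,0]
    - [0,0,0,0]

```text
time: 29.48
tcp_pos: [387.8, 325.7, 106.3]
ee_rot: [-2.217, -2.226, 0.002]
wrist_force: [-0.5, -0.4, -0.2]
opening: 42.0
grip_force: 0.0
```

```bash
python3 - <<'E'
from find2 import *
s=status.sense();print(s['tcp_pos'],s['wrist_force'])
for c in('side','top'): save(c,'p'+c)
mt=masks('pics/ptop.png'); ms=masks('pics/pside.png')
for z in(51,):
  blob('top',mt['dark'],(364,146,382,166),z,'knobL'); blob('side',ms['dark'],(276,150,296,176),z,'knobL')
  blob('top',mt['blue'],(383,215,403,236),z,'knobS'); blob('side',ms['blue'],(343,144,363,167),z,'knobS')
# bead extents, side view: columns and lowest row; compare with home prediction
def ext(cam,m,box):
    x0,y0,x1,y1=box; v,u=np.nonzero(m[y0:y1,x0:x1]); return u.min()+x0,u.max()+x0,v.max()+y0
print('beadL side',ext('side',ms['dark'],(255,176,316,206)),'pred',proj('side',[561,113.8+42.5,5]).round(1))
print('blue side',ext('side',ms['blue'],(325,165,376,190)),'top',ext('top',mt['blue'],(365,225,418,256)))
E
```

```text
[387.82837733 325.67802147 106.30163753] [-0.53324525 -0.37879717 -0.19653424]
top knobL circ [559.7 115.4  19.1] ell [559.5 116.1] [14.1 18.8]
side knobL circ [561.8 116.2  26.3] ell [561.3 117.2] [14.6 27.3]
top knobS circ [436.8  86.9  18.5] ell [436.3  86.4] [15.3 17.7]
side knobS circ [438.3  85.3  29.4] ell [437.5  86.7] [15.7 29.8]
beadL side (np.int64(255), np.int64(309), np.int64(203)) pred [285.8 200.7]
blue side (np.int64(334), np.int64(367), np.int64(184)) top (np.int64(373), np.int64(408), np.int64(247))
```

```bash
python3 -c "
from bench import env
print(env.close_job())"
```

```text
the job is handed in; nothing more can be done
None
```

I swapped the movements, set both covers on their own trays and handed the job in at about 29.5 s; it gave no verdict. The covers met resistance at their home height and measured within about 3 mm of centre, and the oil cup stood untouched in the last view of it. I viewed 15 pictures against the limit of 14.

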